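Close the drop-front carton of culture dishes

TASK

Close up the open carton of culture dishes. First swing its front wall fully upright, then fold both side flaps down flat, and only then bring the springy lid over from the back and press its front edge down until it snaps and stays shut by itself. Handle the board gently, without crushing the carton, and leave the other things on the bench where they are.

Things in the scene. Friction and masses are not known exactly. Their poses are not given: they have to be found in the camera images.
- carton: the drop-front cardboard carton, fixed to the bench, 140 (its x, 156 with the lid's overhang) x 200 (its y) x 117 mm high when closed, board 4 mm thick. Origin: centre of its underside, on the bench; x points to its back, z up. Two white dish stacks 66 mm across and 60 mm tall stand inside.
- front_wall (a joint): angle of the carton's bottom-hinged front wall (190 wide, 106 mm high, 4 mm thick): 0 upright and flush (home, a firm stop), growing as it leans out to the front; a stiff crease, it stays where it is left (about 4 N at its top edge moves it). Hinge axis along the carton's y through (-70, 0, 4) mm in the carton frame, on the wall's outer face
- front_wall_edge (a point): middle of the front wall's outer top edge, 106 mm from its hinge
- left_flap (a joint): angle of the side flap on the carton's +y wall (112 long along x, 65 mm from hinge to free edge): 0 lying flat inwards (a firm stop), 1.57 standing up, more leaning outwards; stays where it is left. Hinge axis along x through (8, 99, 109) mm in the carton frame, at mid-thickness
- left_flap_edge (a point): middle of the left flap's free edge, 65 mm from its hinge
- right_flap (a joint): the same for the flap on the -y wall; hinge axis along x through (8, -99, 109) mm in the carton frame
- right_flap_edge (a point): middle of the right flap's free edge, 65 mm from its hinge
- lid (a joint): angle of the lid, the large flap hinged on the back wall (156 from hinge to free edge, 200 mm wide, 4 mm thick): 0 lying flat over the whole top (a firm stop), 1.57 standing up, more leaning backwards. Hinge axis along the carton's y through (70, 0, 113) mm in the carton frame, on the lid's inner face. Springy: let go unlatched it rises to a steep angle
- lid_tongue (a point): lower end of the lid's locking tongue: 50 mm wide, hanging 25 mm down at the middle of the lid's free edge. Shut, it lies outside the front wall. With the front wall fully upright it snaps under the catch when the lid's free edge is pressed down with some 8 to 15 N
- catch_point (a point): centre of the catch, a sprung grey bead 40 mm long and 10 mm thick on the outside of the front wall, in the middle near its top, standing 11 mm proud and 96 mm from the wall's hinge
- lid_edge (a point): middle of the lid's free edge, 156 mm from its hinge, at mid-thickness
- bottle: bystander: glass reagent bottle with a screw cap, 72 mm across, 170 mm tall, loose; origin under its centre
- tube_rack: bystander: open compartment tube rack 70 x 110 x 50 mm, loose; origin under its centre
- jar: bystander: small jar 60 mm across, 80 mm tall, loose; origin under its centre
- tip_box: bystander: box of pipette tips 85 x 120 x 60 mm, loose; origin under its centre

How it is judged:
By the outcome, as a careful person would: the job done as asked, in the order asked, and still so for the second after the job is handed in, with the robot touching nothing.
It also fails if it takes over 67 s, if anything falls off the work surface, if the arm or the gripper's body presses on something with over 40 N, if the wrist force passes 120 N, or if a joint passes its speed limit or range.

ROBOT

A 6-joint arm with a two-finger parallel gripper is mounted at the origin on the work surface. World frame = base frame: x ahead of the robot, y to its left, z up, the work surface at z = 0. Lengths are in mm, angles in rad, forces in N, time in s.
With the tool pointing down it reaches from about 275 to 750 mm from the base axis. Payload 10.2 kg.
Tool frame: the origin (TCP) lies between the finger pads; the fingertips stand 8 mm ahead of it and the grasp point (between the pads) lies 11 mm behind it; z points along the fingers, y is the line along which they close (so a half turn about z gives the same grasp; the last joint's range is limited). The gripper opens to 85 mm and grips with 20 to 120 N. Pads are 22 mm wide; open, the fingers measure 114 mm over their backs; the gripper's body (76 mm by 85 mm) begins 54 mm behind the grasp point. The pads swing forward as they close: fully open they stand 13 mm farther back than shut.
Start: joints at [-1.547, 0.313, 1.498, -0, 1.331, -0.223], TCP at [128.245, -509.101, 200.194] pointing down, gripper open.
Joint ranges: [-2.94, 2.94], [-0.97, 2.17], [0.19, 2.56], [-1.23, 4.37], [0.02, 3.11], [-2.88, 2.88]. Speed limits (rad/s): [2.39, 2.39, 3.01, 3.14, 3.14, 3.14].

INTERFACE

Orientations are given as a unit quaternion [w, x, y, z].
In Python, from rig import * gives the robot as it stands.
- The arm moves only by the shell command python3 -m handwheel 'ROWS' [FORCE]. ROWS is JSON, a list that holds one entry, the list of rows, each a list of 7 numbers: the shift along the world's x, y, z in mm, then the turn, a rotation vector about the world's x, y, z in degrees, then the opening, from -1 (shut) to 1 (fully open). A call has 1 to 8 rows; each row shifts and turns the commanded pose from where the row before left it; what a row does not reach is not made up. A row lasts 1/8 s, in which the tool goes at most 62.5 mm and 10.7 degrees, less where a joint would pass 70% of its speed; a pose out of reach is approached as far as the arm can. A call is refused whole if a number of a shift passes 62.5 or a number of a turn 10.7, either way. A call with a gripper value outside its range is refused whole. The fingers move at their own pace and stop on an object; FORCE is the grip in N (left out, the last holds). Time passes only in rows, so rows that do not move let the fingers close. It gives the time, the measured TCP pose, the force, the opening and the grip force at its end, in the units of the state.
- sense(): the state, without advancing time (a new reading comes with each control period).
- capture(name): name is "side" or "top" or "wrist"; returns a dict with "image" (400x640x3 uint8, red, green, blue), "fx", "fy", "cx", "cy" (pixels), "rvec" (rotation vector, rad) and "tvec" (3), from world to camera coordinates, as OpenCV has them; the wrist camera has in their place "hand_eye" (4x4, takes a point from camera to tool coordinates, whose origin is the TCP and whose axes are the flange's). Camera axes: x right, y down, z forward; pixel columns grow to the right and rows downward; lengths in mm; the calibration is good to about 2 mm. The wrist camera is an equidistant fisheye: a pixel r from the principal point sees the ray r / f radians off the axis. A picture is of the moment at which its call begins: read the wrist's pose just before it. There is no depth.
- finish_job(): hands the job in; it is judged then, once.
The state is a dict: "time_s": time; "joints": joint angles; "dq": joint speeds; "tau": joint torques, N m; "eef_pos": TCP position; "ee_rot": TCP orientation; "force": force on the tool from outside, world axes, zero at the start; "wrist_torque": the same for the moment, N m; "grip_width": opening from 0.0 (shut) to 1.0 (fully open); "grip_force": force on a finger pad.
Only numpy, scipy, OpenCV 4.12 (cv2) and the standard library are available. Lean on these libraries where they do the work, as an engineer would, in place of code of your own. Each camera call takes 0.05 s, during which the arm holds its last target. There are 200 camera calls.

## Working session

There is one attempt and no reset: what is moved stays moved. The work goes in short steps, Python scripts to look and compute and a shell command to move; the robot and the scene stay as the last step left them, time stands still between calls to the robot, and variables do not carry over. Pictures are saved under pics/ and viewed, at most 10 in all, crops included, and the job is handed in when it is done.

```bash
ls; mkdir -p pics; cat > h.py <<'E'
from rig import *
import numpy as np, cv2
def save(n,name):
    c=capture(n); cv2.imwrite('pics/'+name+'.png',c['image'][:,:,::-1]); 
    np.save('pics/'+name+'.npy',c,allow_pickle=True); return c
E
python3 - <<'E'
from h import *
a=save('side','s0'); b=save('top','t0')
im=np.vstack([a['image'],b['image']])
for c in (a,b):
    R=cv2.Rodrigues(np.array(c['rvec'],float))[0]; print(-R.T@np.array(c['tvec']).ravel(), R[2], c['fx'],c['cx'],c['cy'])
s=sense(); print(s)
E
```

```text
pics
[ 451.91778599 -752.93852352  612.83295837] [ 0.13234608  0.8356561  -0.53306978] 371.42774595514504 326.84099319645753 209.3756438400523
[ 460.08637043   10.96069829 1316.64679144] [ 0.08891434  0.02934161 -0.99560701] 500.4219511130669 314.7221593300568 193.60406877397887
{'time_s': 0.1, 'joints': array([-1.54739162e+00,  3.13401643e-01,  1.49836145e+00, -1.91318284e-05,
        1.33102529e+00, -2.23440422e-01]), 'dq': array([-0.00145677, -0.00159919, -0.00151884,  0.00035264,  0.0005003 ,
       -0.00085248]), 'tau': array([ 3.41371560e-03, -4.12904871e+01, -2.60137868e+01, -2.03473483e-04,
        3.04136505e-03,  2.98759119e-05]), 'eef_pos': array([ 128.23738826, -508.81538288,  199.68831803]), 'ee_rot': array([-5.95803025e-04,  9.92392641e-01,  1.23111691e-01,  5.04528849e-05]), 'force': array([-0.02601455, -0.37372016,  0.60386116]), 'wrist_torque': array([ 0.00563608, -0.00129358, -0.02632686]), 'grip_force': 0.0, 'grip_width': 0.9983663773293721}
```

View pics/s0.png

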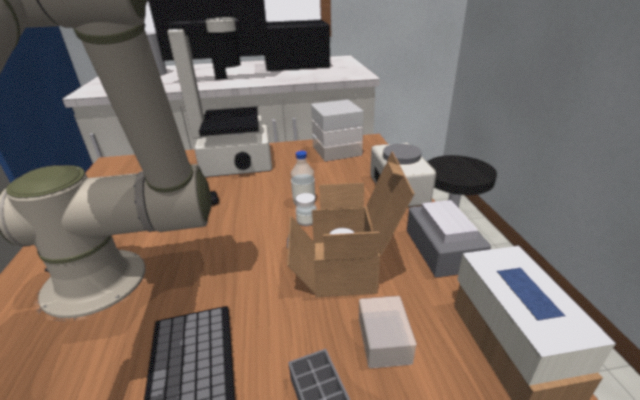

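View pics/t0.png

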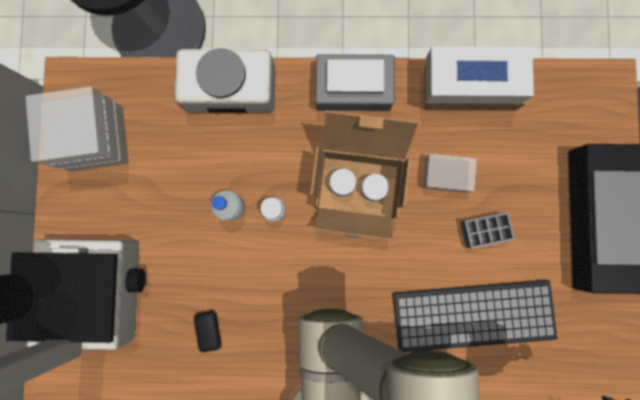

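The side view shows the carton around (350,245), with the front wall leaning towards the robot and the lid steep at the back. In the top view the carton is at (360,180), the dish stacks are at (343,181) and (375,186), and the bottle, jar, tip box and rack are around it. Next I'll zoom in on both.

```bash
python3 - <<'E'
import cv2, numpy as np
a=cv2.imread('pics/s0.png')[145:305,275:425]; b=cv2.imread('pics/t0.png')[100:250,295:435]
def up(i,x0,y0,w,h):
    o=cv2.resize(i,(w,h),interpolation=cv2.INTER_CUBIC); s=w/i.shape[1]
    for k in range(0,i.shape[1],20):
        cv2.putText(o,str(x0+k),(int(k*s),10),0,.35,(255,255,0),1); cv2.line(o,(int(k*s),12),(int(k*s),18),(255,255,0),1)
    for k in range(0,i.shape[0],20): cv2.putText(o,str(y0+k),(0,int(k*s)+4),0,.35,(255,255,0),1); cv2.line(o,(24,int(k*s)),(30,int(k*s)),(255,255,0),1)
    return o
A=up(a,275,145,400,427);B=up(b,295,100,400,429)
cv2.imwrite('pics/z0.png',np.hstack([A[:427],B[:427]]))
E
```

```text
(no output)
```

View pics/z0.png

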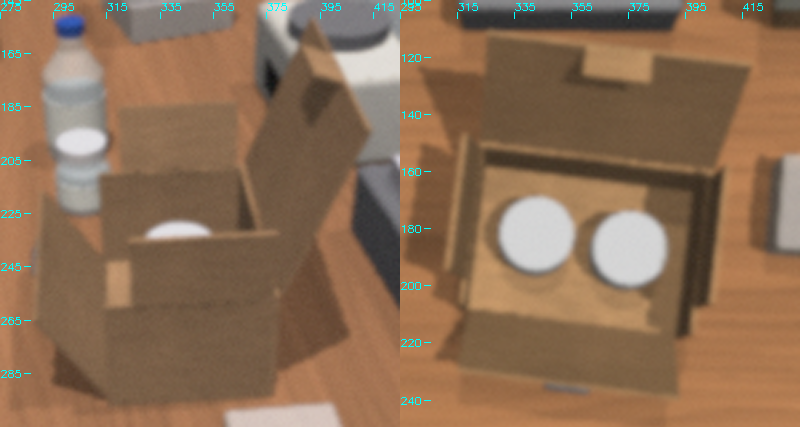

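Zoomed side view: the right wall's bottom corners are at (314.4,296.5) in front and (377.7,293) at the back. The flaps stand roughly upright and the lid leans back. Zoomed top view: the front wall's hinge line runs from (319.5,208.5) to (388,216), and its outer top edge from (316,228.5) to (392,238).

```bash
cat >> h.py <<'E'
def ray(c,u,v):
    R=cv2.Rodrigues(np.array(c['rvec'],float))[0]; t=np.array(c['tvec'],float).ravel()
    return -R.T@t, R.T@np.array([(u-c['cx'])/c['fx'],(v-c['cy'])/c['fy'],1])
def onz(c,u,v,z):
    o,d=ray(c,u,v); return o+d*(z-o[2])/d[2]
def tri(c1,p1,c2,p2):
    A,b=[],[]
    o1,d1=ray(c1,*p1);o2,d2=ray(c2,*p2)
    s=np.linalg.lstsq(np.c_[d1,-d2],o2-o1,rcond=None)[0]
    return (o1+d1*s[0]+o2+d2*s[1])/2, np.linalg.norm(o1+d1*s[0]-o2-d2*s[1])
def proj(c,P):
    return cv2.projectPoints(np.array(P,float).reshape(-1,1,3),np.array(c['rvec'],float),np.array(c['tvec'],float),np.array([[c['fx'],0,c['cx']],[0,c['fy'],c['cy']],[0,0,1.]]),None)[0][:,0]
E
python3 - <<'E'
from h import *
np.set_printoptions(precision=1,suppress=True)
a=np.load('pics/s0.npy',allow_pickle=True).item();b=np.load('pics/t0.npy',allow_pickle=True).item()
f=onz(a,314.4,296.5,0);k=onz(a,377.7,293,0);print('side bottom F,B',f,k,np.linalg.norm(k-f),np.degrees(np.arctan2(*(k-f)[1::-1])))
# top: stacks
g=b['image'].astype(int); m=((g.min(2)>150)).astype(np.uint8); m[:160]=0;m[205:]=0;m[:,:325]=0;m[:,395:]=0
n,l,st,ce=cv2.connectedComponentsWithStats(m)
for i in range(1,n):
    if st[i,4]>50: print('stack',ce[i],onz(b,*ce[i],64))
T=lambda x,y:(295+(x-400)/2.857,100+y/2.857); S=lambda x,y:(275+x/2.667,145+y/2.667)
for nm,p,z in [('hingeL',(470,312),4),('hingeR',(665,332),4)]: print(nm,onz(b,*T(*p),z))
pairs={'lidcornR':((370,132),(750,68)),'lidcornL':((315,22),(487,36)),'fwL':((43,195),(460,367)),'fwR':((105,262),(678,395)),
'rflapB':((279,233),(722,168)),'lflapB':((237,103),(468,134)),'lflapF':((119,110),(447,267))}
for n,(p,q) in pairs.items():print(n,*tri(a,S(*p),b,T(*q)))
E
```

```text
side bottom F,B [ 513.8 -150.1    0. ] [ 656.7 -166.8    0. ] 143.8450286998435 -6.681010786872147
stack [342.5 181.3] [603.9 -21.7  64. ]
stack [375.1 186.4] [ 591.9 -103.3   64. ]
hingeL [536.3  36.5   4. ]
hingeR [ 520.1 -142.1    4. ]
lidcornR [ 709.1 -176.5  256.8] 3.696711515651419
lidcornL [733.5  20.9 254.5] 4.84881632821565
fwL [484.6  42.8  90.8] 1.0761888343885764
fwR [ 491.6 -139.4  143.6] 58.349761951810486
rflapB [ 648.  -168.8  171.5] 5.833872097844262
lflapB [671.3  36.6 172.6] 0.9005928672532989
lflapF [562.8  52.3 169.3] 0.046779172186473636
```

```bash
python3 -m handwheel '[[[38,54,0,0,0,-2.6,-1],[38,54,0,0,0,-2.6,-1],[38,54,0,0,0,-2.6,-1],[38,54,0,0,0,-2.6,-1],[38,54,0,0,0,-2.6,-1],[38,54,0,0,0,-2.6,-1],[38,54,0,0,0,-2.6,-1],[34,51,0,0,0,-2.6,-1]]]' 20
```

```text
time_s: 1.1
eef_pos: [414.8, -98.4, 200.2]
ee_rot: [0.0, 0.998, -0.059, 0.0]
force: [0.9, -0.0, -0.1]
grip_width: 0.001
grip_force: 0.0
```

```bash
python3 -m handwheel '[[[0,0,-40,0,0,0,-1],[0,0,-40,0,0,0,-1],[0,0,-32,0,0,0,-1],[0,0,0,0,0,0,-1]]]'; python3 - <<'E'
from h import *
s=sense();c=capture('wrist');print(c['hand_eye'],c['fx'],c['cx'],c['cy'])
a=save('side','s1');b=save('top','t1')
i=np.hstack([cv2.resize(a['image'][130:310,230:430],(400,360)),cv2.resize(c['image'],(400,250))[:,:].copy() if 0 else cv2.copyMakeBorder(cv2.resize(c['image'],(400,250)),0,110,0,0,0)])
cv2.imwrite('pics/v1.png',i[:,:,::-1])
E
```

```text
time_s: 1.6
eef_pos: [412.8, -99.6, 86.8]
ee_rot: [-0.001, 0.998, -0.058, -0.002]
force: [0.1, -0.7, 0.5]
grip_width: 0.001
grip_force: 0.0
[[-6.43486888e-04 -9.60487642e-01 -2.78321892e-01  7.08546728e+01]
 [ 9.99999744e-01 -7.05452695e-04  1.22490807e-04 -1.99964616e-01]
 [-3.13993835e-04 -2.78321742e-01  9.60487850e-01 -1.72472040e+02]
 [ 0.00000000e+00  0.00000000e+00  0.00000000e+00  1.00000000e+00]] 309.70691628693146 315.2876241265065 200.40414209231665
```

View pics/v1.png

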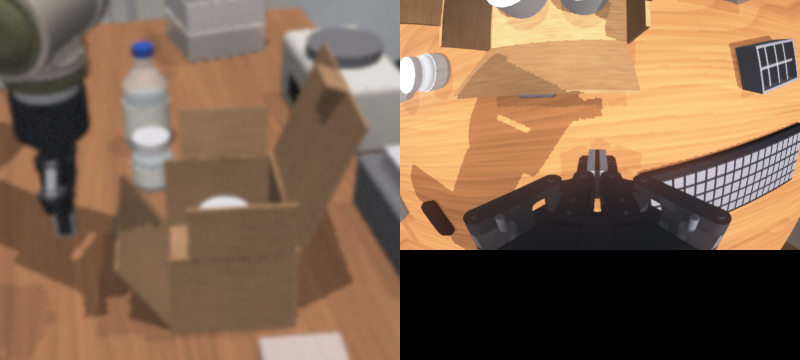

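The side view shows the finger in front of the leaning wall. The wrist view shows the wall's top edge from (460,95) to (640,88) ahead of the fingertip at (597,152). I'll push now.

```bash
python3 -m handwheel '[[[19,8,0,0,0,0,-1],[18,9,0,0,0,0,-1],[8,-1,0,0,0,0,-1],[8,-1,0,0,0,0,-1],[8,-1,0,0,0,0,-1]]]';python3 -m handwheel '[[[8,-1,0,0,0,0,-1],[8,-1,0,0,0,0,-1],[0,0,0,0,0,0,-1]]]'
```

```text
time_s: 2.38
eef_pos: [475.4, -86.8, 88.5]
ee_rot: [0.0, 0.998, -0.058, 0.0]
force: [0.2, -0.4, -1.2]
grip_width: 0.0
grip_force: 0.0
time_s: 2.75
eef_pos: [491.4, -88.4, 88.1]
ee_rot: [-0.0, 0.998, -0.058, -0.0]
force: [0.2, 0.8, -0.3]
grip_width: 0.002
grip_force: 0.0
```

```bash
python3 -m handwheel '[[[6,-1,0,0,0,0,-1],[6,-1,0,0,0,0,-1],[4,0,0,0,0,0,-1]]]';python3 -m handwheel '[[[3,0,0,0,0,0,-1],[3,0,0,0,0,0,-1]]]'; python3 - <<'E'
from h import *
a=save('side','s2');c=save('wrist','w2')
i=np.hstack([cv2.resize(a['image'][130:310,230:430],(400,360)),cv2.copyMakeBorder(cv2.resize(c['image'],(400,250)),0,110,0,0,0)])
cv2.imwrite('pics/v2.png',i[:,:,::-1])
E
```

```text
time_s: 3.12
eef_pos: [507.4, -90.4, 88.2]
ee_rot: [-0.0, 0.998, -0.058, 0.0]
force: [-0.6, -0.9, -0.0]
grip_width: 0.002
grip_force: 0.0
time_s: 3.38
eef_pos: [513.2, -90.3, 88.2]
ee_rot: [-0.0, 0.998, -0.058, -0.0]
force: [0.2, 0.2, -0.6]
grip_width: -0.0
grip_force: 0.0
```

View pics/v2.png

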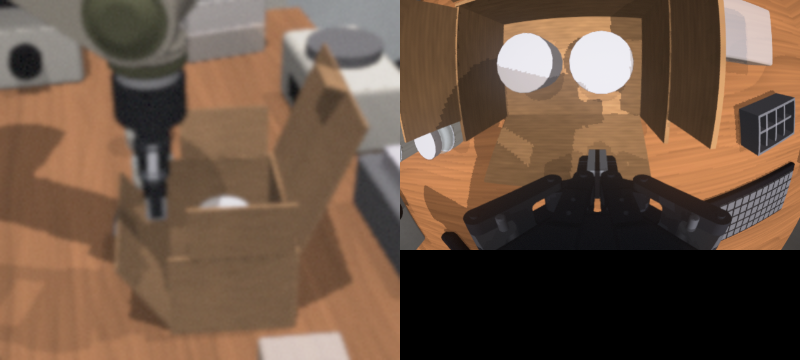

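The finger passed above the wall: in the side view it is inside the wall's top edge (corners near (118,178) and (118,262)), so the lean is larger than I estimated. I'll re-triangulate that edge and move back.

```bash
python3 - <<'E'
from h import *
np.set_printoptions(precision=1,suppress=True)
a=np.load('pics/s0.npy',allow_pickle=True).item();b=np.load('pics/t0.npy',allow_pickle=True).item()
T=lambda x,y:(295+(x-400)/2.857,100+y/2.857); S=lambda x,y:(275+x/2.667,145+y/2.667)
X=np.array([.993,-.118,0]);Y=np.array([.118,.993,0]);Z=np.array([0,0,1.]);c=np.array([596,-60,0])
for n,p,q in [('L',(43,195),(460,367)),('R',(37,265),(678,395))]:
    P,e=tri(a,S(*p),b,T(*q)); print(n,P,e,[ (P-c)@v for v in (X,Y,Z)])
for th in (30,40,50,60):
    for y in (95,-95):
        P=c+X*(-70-106*np.sin(np.radians(th)))+Y*y+Z*(4+106*np.cos(np.radians(th)))
        s=proj(a,P)[0];t=proj(b,P)[0]; print(th,y,(s-[275,145])*2.667,(t-[295,100])*2.857+[400,0])
E
```

```text
L [484.6  42.8  90.8] 1.0761888343885764 [np.float64(-122.7595010450209), np.float64(88.90665780917762), np.float64(90.81258764473012)]
R [ 465.5 -136.3  144.5] 5.721432078187189 [np.float64(-120.61241063214817), np.float64(-91.20207017557344), np.float64(144.54655036148677)]
30 95 [ 42.  187.2] [452.8 365.6]
30 -95 [ 34.9 317.1] [675. 395.]
40 95 [ 27.1 197.2] [450.8 383.4]
40 -95 [ 17.  328.2] [671.3 412.7]
50 95 [ 14.7 209. ] [449.3 398.5]
50 -95 [  2.2 341.4] [667.7 427.6]
60 95 [  5.2 222.3] [448.3 410.5]
60 -95 [ -9. 356.] [664.2 439.3]
```

```bash
python3 -m handwheel '[[[0,0,20,0,0,0,-1],[-30,4,0,0,0,0,-1],[-40,5,0,0,0,0,-1],[-40,4,0,0,0,0,-1],[0,0,-30,0,0,0,-1],[0,0,-15,0,0,0,-1],[0,0,0,0,0,0,-1]]]'
```

```text
time_s: 4.35
eef_pos: [402.5, -77.1, 62.7]
ee_rot: [-0.0, 0.998, -0.058, -0.001]
force: [-0.2, 0.5, 1.0]
grip_width: 0.001
grip_force: 0.0
```

```bash
python3 - <<'E'
from h import *
np.set_printoptions(precision=1,suppress=True)
a=np.load('pics/s2.npy',allow_pickle=True).item();b=save('top','t3');s3=save('side','s3')
print('tip',(proj(a,[[513,-90,80],[513,-90,148]])-[230,130])*2)
X=np.array([.993,-.118,0]);Y=np.array([.118,.993,0]);Z=np.array([0,0,1.]);c=np.array([596,-60,0])
i1=cv2.resize(a['image'][130:310,230:430],(400,360));i2=cv2.resize(s3['image'][130:310,230:430],(400,360))
for th,col in ((30,(255,0,0)),(0,(0,255,0))):
    Q=[c+X*-70+Y*95+Z*4]+[c+X*(-70-106*np.sin(np.radians(th)))+Y*y+Z*(4+106*np.cos(np.radians(th))) for y in (95,-95)]+[c+X*-70-Y*95+Z*4]
    cv2.polylines(i2,[((proj(s3,Q)-[230,130])*2).astype(int)],False,col,1)
cv2.imwrite('pics/v3.png',np.hstack([i1,i2])[:,:,::-1])
E
```

```text
tip [[157.8 244.6]
 [154.8 195.7]]
```

View pics/v3.png

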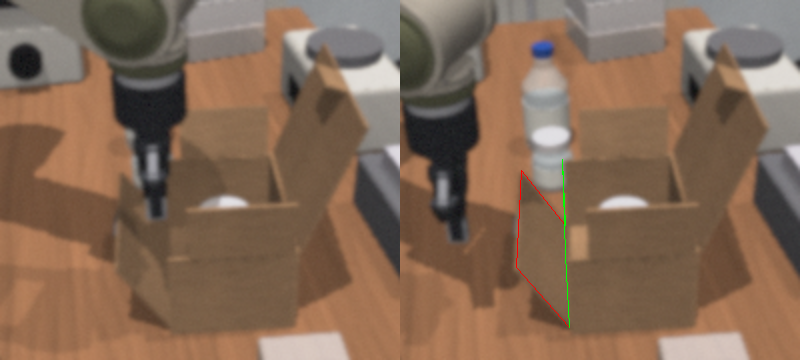

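```bash
python3 - <<'E'
from h import *
np.set_printoptions(precision=1,suppress=True)
a=np.load('pics/s2.npy',allow_pickle=True).item()
for p,o in (((412.8,-99.6,86.8),(65,235)),((402.5,-77,62.7),(58,242)),((513.2,-90.3,88.2),(157,220))):
    for dz in (0,-8,25,35): print(o,dz,(proj(a,[[p[0],p[1],p[2]+dz]])-[230,130])*2)
w=np.load('pics/w2.npy',allow_pickle=True).item()
H=np.linalg.inv(np.array(w['hand_eye']))
for z in (8,0,-20): 
    q=H@[0,0,z,1]; r=np.hypot(q[0],q[1]);t=np.arctan2(r,q[2]);print('wrist tip',z,(w['cx']+q[0]/r*t*w['fx'])/1.6+400,(w['cy']+q[1]/r*t*w['fy'])/1.6)
E
```

```text
(65, 235) 0 [[ 68.8 256.4]]
(65, 235) -8 [[ 69.6 262. ]]
(65, 235) 25 [[ 66.2 238.5]]
(65, 235) 35 [[ 65.1 231.2]]
(58, 242) 0 [[ 61.5 261.4]]
(58, 242) -8 [[ 62.3 266.7]]
(58, 242) 25 [[ 58.9 244.2]]
(58, 242) 35 [[ 57.8 237.3]]
(157, 220) 0 [[157.7 239. ]]
(157, 220) -8 [[158.  244.6]]
(157, 220) 25 [[156.6 221.4]]
(157, 220) 35 [[156.2 214.1]]
wrist tip 8 597.2450985402616 143.06952293512958
wrist tip 0 597.2554167873454 146.10456970566517
wrist tip -20 597.2850530252081 154.85699390279714
```

Both views put the visible fingertip higher than the kinematics say. I'll calibrate with a gentle touch on the bench.

```bash
python3 -m handwheel '[[[0,0,-20,0,0,0,-1],[0,0,-14,0,0,0,-1],[0,0,-6,0,0,0,-1],[0,0,0,0,0,0,-1]]]'; python3 -m handwheel '[[[0,0,-4,0,0,0,-1],[0,0,-3,0,0,0,-1]]]'; python3 - <<'E'
from h import *
np.set_printoptions(precision=1,suppress=True)
s=sense();print(s['eef_pos']);a=save('side','s4');c=save('wrist','w4')
p=s['eef_pos'];print([((proj(a,[[p[0],p[1],z]])-[230,130])*2).tolist() for z in (0,p[2],40)])
i=np.hstack([cv2.resize(a['image'][190:310,230:330],(400,480),interpolation=2),cv2.resize(c['image'][200:400,230:400],(400,480))])
cv2.imwrite('pics/v4.png',i[:,:,::-1])
E
```

```text
time_s: 4.95
eef_pos: [403.2, -77.4, 23.5]
ee_rot: [0.0, 0.998, -0.058, 0.0]
force: [0.2, -0.4, -0.6]
grip_width: 0.002
grip_force: 0.0
time_s: 5.2
eef_pos: [403.2, -77.4, 16.3]
ee_rot: [0.0, 0.998, -0.058, 0.0]
force: [-1.1, 0.3, -0.0]
grip_width: 0.002
grip_force: 0.0
[403.2 -77.4  16.3]
[[[68.20946604275582, 302.1399400793781]], [[66.66625024116786, 291.8836619482528]], [[64.36266729419037, 276.5739512920974]]]
```

View pics/v4.png

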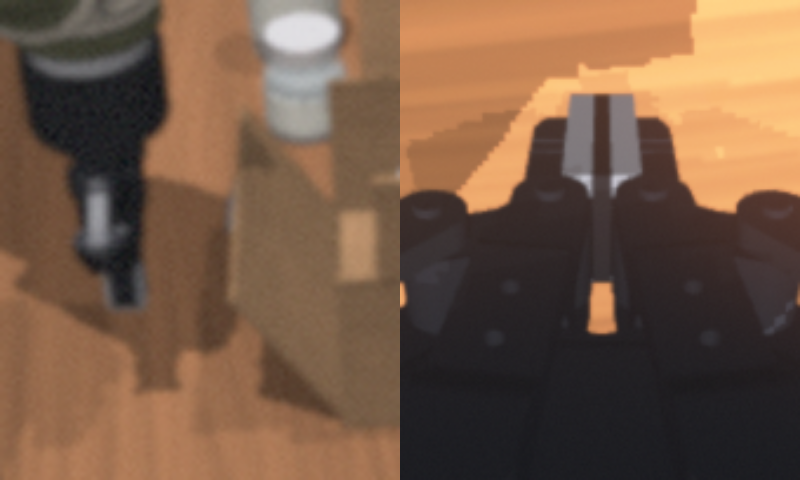

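The fingertip at (125,308) in the crop lies about 27 mm above the reported TCP height, and its shadow is well away from it. I'll keep lowering until contact.

```bash
python3 -m handwheel '[[[0,0,-8,0,0,0,-1],[0,0,-6,0,0,0,-1],[0,0,0,0,0,0,-1]]]'; python3 -m handwheel '[[[0,0,-4,0,0,0,-1],[0,0,-3,0,0,0,-1]]]';
```

```text
time_s: 5.68
eef_pos: [402.7, -77.1, 1.7]
ee_rot: [-0.0, 0.998, -0.058, -0.001]
force: [0.2, 0.3, -0.4]
grip_width: -0.001
grip_force: 0.0
time_s: 5.92
eef_pos: [403.0, -77.3, -5.0]
ee_rot: [0.0, 0.998, -0.058, 0.0]
force: [-0.5, 0.4, -0.2]
grip_width: -0.0
grip_force: 0.0
```

```bash
python3 -m handwheel '[[[0,0,-4,0,0,0,-1],[0,0,-3,0,0,0,-1]]]'; python3 -m handwheel '[[[0,0,-3,0,0,0,-1],[0,0,-3,0,0,0,-1]]]';python3 -m handwheel '[[[0,0,-2,0,0,0,-1],[0,0,-2,0,0,0,-1]]]'
```

```text
time_s: 6.18
eef_pos: [403.0, -77.3, -12.1]
ee_rot: [-0.0, 0.998, -0.058, -0.0]
force: [-0.0, -0.3, 0.5]
grip_width: 0.0
grip_force: 0.0
time_s: 6.42
eef_pos: [403.0, -77.3, -18.0]
ee_rot: [0.0, 0.998, -0.058, 0.0]
force: [0.1, 0.7, -0.5]
grip_width: -0.002
grip_force: 0.0
time_s: 6.68
eef_pos: [403.1, -77.3, -21.9]
ee_rot: [0.0, 0.998, -0.058, 0.0]
force: [0.4, -0.6, 0.4]
grip_width: 0.005
grip_force: 0.0
```

```bash
python3 -m handwheel '[[[0,0,-3,0,0,0,-1],[0,0,-2,0,0,0,-1]]]'; python3 -m handwheel '[[[0,0,-2,0,0,0,-1],[0,0,-2,0,0,0,-1]]]';python3 -m handwheel '[[[0,0,-2,0,0,0,-1],[0,0,0,0,0,0,-1]]]'
```

```text
time_s: 6.92
eef_pos: [403.0, -77.3, -27.0]
ee_rot: [-0.0, 0.998, -0.058, -0.0]
force: [-0.3, 0.4, -0.3]
grip_width: 0.004
grip_force: 0.0
time_s: 7.18
eef_pos: [403.0, -77.3, -30.9]
ee_rot: [0.0, 0.998, -0.058, 0.0]
force: [-0.4, 0.2, 0.1]
grip_width: -0.001
grip_force: 0.0
time_s: 7.42
eef_pos: [403.1, -77.3, -31.2]
ee_rot: [0.0, 0.998, -0.058, -0.0]
force: [-9.3, 3.2, 35.4]
grip_width: 0.002
grip_force: 17.7
```

The contact gives fingertip height = reported z + 31 mm. I'll redo the push with the tip at 78 mm.

```bash
python3 -m handwheel '[[[0,0,38,0,0,0,-1],[0,0,40,0,0,0,-1],[25,-3,0,0,0,0,-1],[25,-3,0,0,0,0,-1],[8,-1,0,0,0,0,-1],[8,-1,0,0,0,0,-1]]]';python3 -m handwheel '[[[8,-1,0,0,0,0,-1],[8,-1,0,0,0,0,-1],[8,-1,0,0,0,0,-1]]]'
```

```text
time_s: 8.18
eef_pos: [467.7, -84.9, 44.7]
ee_rot: [-0.0, 0.998, -0.058, -0.002]
force: [-5.1, 1.1, 4.3]
grip_width: 0.001
grip_force: 3.0
time_s: 8.55
eef_pos: [492.6, -88.1, 45.0]
ee_rot: [-0.0, 0.998, -0.058, -0.001]
force: [-3.9, 1.0, 3.6]
grip_width: -0.003
grip_force: 2.0
```

```bash
python3 -m handwheel '[[[5,-1,0,0,0,0,-1],[4,0,0,0,0,0,-1]]]';python3 -m handwheel '[[[3,-1,0,0,0,0,-1],[2,0,0,0,0,0,-1]]]'
```

```text
time_s: 8.8
eef_pos: [502.2, -89.5, 45.1]
ee_rot: [0.0, 0.998, -0.058, -0.0]
force: [-2.9, -0.8, 2.3]
grip_width: 0.0
grip_force: 1.8
time_s: 9.05
eef_pos: [507.1, -90.3, 45.2]
ee_rot: [-0.0, 0.998, -0.058, -0.0]
force: [-3.4, -0.3, 2.4]
grip_width: -0.0
grip_force: 1.7
```

```bash
python3 -m handwheel '[[[3,0,0,0,0,0,-1],[2,0,0,0,0,0,-1]]]';python3 -m handwheel '[[[2,0,0,0,0,0,-1],[1,0,0,0,0,0,-1]]]'
```

```text
time_s: 9.3
eef_pos: [511.8, -90.6, 45.1]
ee_rot: [0.0, 0.998, -0.058, -0.001]
force: [-11.8, -3.9, 7.2]
grip_width: -0.003
grip_force: 6.1
time_s: 9.55
eef_pos: [511.7, -90.5, 45.1]
ee_rot: [0.0, 0.998, -0.058, -0.004]
force: [-26.6, -5.3, 17.4]
grip_width: -0.001
grip_force: 13.4
```

```bash
python3 -m handwheel '[[[1,0,0,0,0,0,-1],[1,0,0,0,0,0,-1]]]'
```

```text
time_s: 9.8
eef_pos: [511.7, -90.5, 45.1]
ee_rot: [0.0, 0.998, -0.058, -0.007]
force: [-40.3, -6.0, 24.5]
grip_width: 0.003
grip_force: 19.3
```

```bash
python3 -m handwheel '[[[-20,2,0,0,0,0,-1],[-22,3,5,0,0,0,-1],[0,0,60,0,0,0,-1],[0,0,62,0,0,0,-1],[34,44,0,0,0,0,-1],[34,44,0,0,0,0,-1],[34,44,0,0,0,0,-1],[34,44,0,0,0,0,-1]]]';python3 -m handwheel '[[[0,0,-25,0,0,0,-1],[0,0,-20,0,0,0,-1],[0,0,0,0,0,0,-1]]]'; python3 - <<'E'
from h import *
a=save('side','s5');b=save('top','t5')
i=np.hstack([cv2.resize(a['image'][130:310,230:430],(400,360)),cv2.resize(b['image'][90:270,230:430],(400,360))])
cv2.imwrite('pics/v5.png',i[:,:,::-1])
E
```

```text
time_s: 10.8
eef_pos: [612.5, 92.5, 172.3]
ee_rot: [-0.0, 0.998, -0.058, 0.001]
force: [-0.2, -1.1, -1.1]
grip_width: 0.0
grip_force: 0.0
time_s: 11.18
eef_pos: [610.6, 91.0, 125.8]
ee_rot: [-0.0, 0.998, -0.058, -0.001]
force: [0.2, 0.0, -0.2]
grip_width: -0.002
grip_force: 0.0
```

View pics/v5.png

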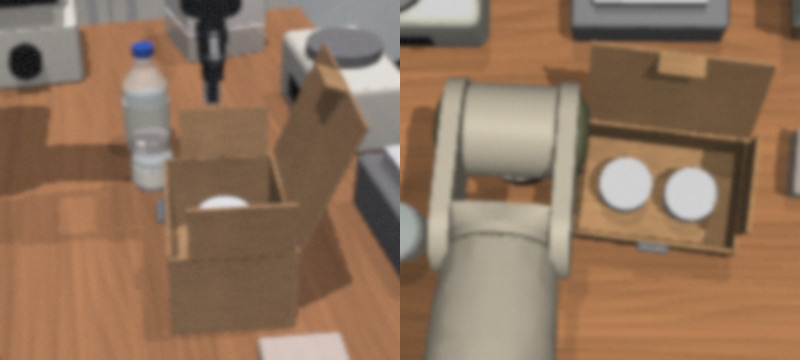

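The front wall is now upright, with the catch visible at (652,245) in the top crop. The finger stands outside the left flap. Now I'll sweep the flap over.

```bash
python3 -m handwheel '[[[0,0,-9,0,0,0,-1],[-1,-12,0,0,0,0,-1],[-1,-12,0,0,0,0,-1],[-1,-8,0,0,0,0,-1],[-1,-8,0,0,0,0,-1]]]';python3 -m handwheel '[[[-1,-6,0,0,0,0,-1],[-1,-6,0,0,0,0,-1],[-1,-7,-3,0,0,0,-1],[-1,-6,-4,0,0,0,-1]]]';python3 -m handwheel '[[[-1,-5,-5,0,0,0,-1],[0,-4,-6,0,0,0,-1],[0,-3,-5,0,0,0,-1],[0,-2,-5,0,0,0,-1]]]'
```

```text
time_s: 11.9
eef_pos: [607.1, 50.0, 118.5]
ee_rot: [-0.0, 0.998, -0.058, 0.0]
force: [0.3, 0.1, 0.2]
grip_width: 0.002
grip_force: 0.5
time_s: 12.4
eef_pos: [603.0, 25.2, 111.1]
ee_rot: [0.0, 0.998, -0.058, 0.0]
force: [0.6, 0.5, 0.8]
grip_width: -0.002
grip_force: 0.7
time_s: 12.9
eef_pos: [601.9, 11.5, 89.7]
ee_rot: [0.0, 0.998, -0.058, -0.0]
force: [-1.0, -0.5, 1.9]
grip_width: 0.0
grip_force: 0.8
```

Contact is light, so I'll press down until the force rises.

```bash
python3 -m handwheel '[[[0,-1,-4,0,0,0,-1],[0,0,-3,0,0,0,-1],[0,0,-1,0,0,0,-1]]]';python3 -m handwheel '[[[0,0,-1,0,0,0,-1],[0,0,-1,0,0,0,-1]]]'
```

```text
time_s: 13.28
eef_pos: [602.0, 10.7, 82.0]
ee_rot: [0.0, 0.998, -0.058, -0.0]
force: [-1.0, -0.6, 1.5]
grip_width: -0.006
grip_force: 0.7
time_s: 13.52
eef_pos: [602.1, 10.7, 80.2]
ee_rot: [0.0, 0.998, -0.058, 0.0]
force: [-1.4, -0.7, 2.0]
grip_width: 0.001
grip_force: 0.7
```

```bash
python3 -m handwheel '[[[0,0,-1,0,0,0,-1],[0,0,-1,0,0,0,-1]]]';python3 -m handwheel '[[[0,0,-1,0,0,0,-1],[0,0,0,0,0,0,-1]]]';
```

```text
time_s: 13.78
eef_pos: [602.2, 10.7, 79.7]
ee_rot: [0.0, 0.998, -0.058, 0.0]
force: [-6.4, 0.4, 17.5]
grip_width: -0.001
grip_force: 8.6
time_s: 14.02
eef_pos: [602.3, 10.6, 79.7]
ee_rot: [0.0, 0.998, -0.058, 0.001]
force: [-9.3, -0.7, 18.5]
grip_width: -0.003
grip_force: 9.7
```

```bash
python3 -m handwheel '[[[0,0,45,0,0,0,-1],[0,0,55,0,0,0,-1],[-7,-55,0,0,0,0,-1],[-7,-55,0,0,0,0,-1],[-7,-55,0,0,0,0,-1],[-6,-55,0,0,0,0,-1],[0,0,-32,0,0,0,-1],[0,0,-31,0,0,0,-1]]]'; python3 -m handwheel '[[[0,0,0,0,0,0,-1]]]'
```

```text
time_s: 15.02
eef_pos: [574.8, -209.8, 113.1]
ee_rot: [-0.0, 0.998, -0.059, 0.0]
force: [0.8, 0.4, -0.8]
grip_width: 0.002
grip_force: 0.0
time_s: 15.15
eef_pos: [573.9, -208.6, 112.1]
ee_rot: [-0.001, 0.998, -0.058, -0.002]
force: [-0.2, -0.5, 0.2]
grip_width: 0.001
grip_force: 0.0
```

```bash
python3 -m handwheel '[[[1,12,0,0,0,0,-1],[1,12,0,0,0,0,-1],[1,8,0,0,0,0,-1],[1,8,0,0,0,0,-1],[1,6,0,0,0,0,-1],[1,6,0,0,0,0,-1],[1,6,-2,0,0,0,-1],[1,6,-3,0,0,0,-1]]]';python3 -m handwheel '[[[1,5,-5,0,0,0,-1],[0,4,-6,0,0,0,-1],[0,3,-5,0,0,0,-1],[0,2,-5,0,0,0,-1],[0,1,-3,0,0,0,-1]]]'
```

```text
time_s: 16.15
eef_pos: [583.1, -145.0, 109.0]
ee_rot: [0.0, 0.998, -0.058, -0.0]
force: [-0.0, -1.5, 0.2]
grip_width: -0.002
grip_force: 0.7
time_s: 16.77
eef_pos: [583.9, -130.3, 84.8]
ee_rot: [-0.0, 0.998, -0.058, -0.0]
force: [1.1, -0.8, 2.3]
grip_width: 0.003
grip_force: 0.6
```

```bash
python3 -m handwheel '[[[0,0,-2,0,0,0,-1],[0,0,-1,0,0,0,-1]]]';python3 -m handwheel '[[[0,0,-1,0,0,0,-1],[0,0,-1,0,0,0,-1]]]'
```

```text
time_s: 17.02
eef_pos: [583.9, -130.2, 82.1]
ee_rot: [-0.0, 0.998, -0.058, -0.0]
force: [-0.5, 0.0, 1.2]
grip_width: -0.003
grip_force: 0.6
time_s: 17.27
eef_pos: [584.0, -130.2, 80.2]
ee_rot: [-0.0, 0.998, -0.058, -0.0]
force: [-0.2, 1.8, 1.9]
grip_width: -0.003
grip_force: 0.6
```

```bash
python3 -m handwheel '[[[0,0,-1,0,0,0,-1],[0,0,-1,0,0,0,-1],[0,0,0,0,0,0,-1]]]'
```

```text
time_s: 17.65
eef_pos: [584.1, -130.3, 79.7]
ee_rot: [0.0, 0.998, -0.058, 0.0]
force: [-5.5, 2.3, 12.9]
grip_width: -0.001
grip_force: 6.5
```

Both flaps are flat. Next I'll lift over the lid's edge with the tool tilted outward, and look.

```bash
python3 -m handwheel '[[[2,19,42,0,0,0,-1],[2,19,42,0,0,0,-1],[2,19,42,0,0,0,-1],[2,19,42,0,0,0,-1],[44,-5,0,0,-5,0,-1],[44,-5,0,0,-5,0,-1],[44,-5,0,0,-5,0,-1],[44,-5,0,0,-5,0,-1]]]'; python3 -m handwheel '[[[0,0,0,0,0,0,-1],[0,0,0,0,0,0,-1]]]'; python3 - <<'E'
from h import *
a=save('side','s6');b=save('top','t6')
i=np.hstack([cv2.resize(a['image'][80:305,200:450],(400,360)),cv2.resize(b['image'][90:270,230:430],(400,360))])
cv2.imwrite('pics/v6.png',i[:,:,::-1]); print(sense()['joints'])
E
```

```text
time_s: 18.65
eef_pos: [769.4, -74.6, 246.1]
ee_rot: [-0.01, 0.983, -0.057, 0.175]
force: [0.1, -0.6, 0.1]
grip_width: 0.0
grip_force: 0.0
time_s: 18.9
eef_pos: [767.4, -74.3, 246.1]
ee_rot: [-0.01, 0.983, -0.057, 0.173]
force: [-0.7, 0.1, 0.3]
grip_width: -0.001
grip_force: 0.0
[-0.28378675  0.65013404  0.9098187   0.10094831  1.24705548  1.3871696 ]
```

View pics/v6.png

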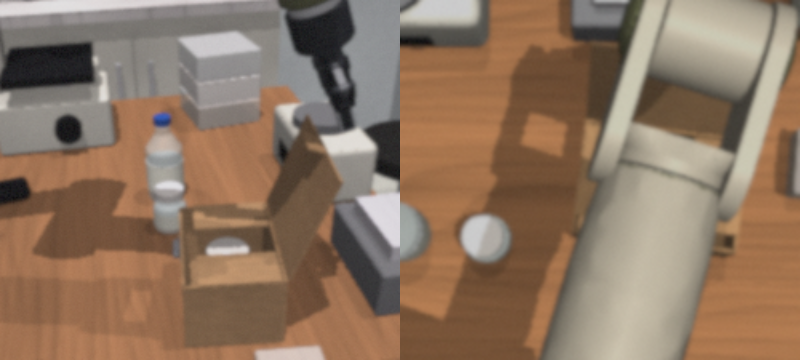

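The tip, at (350,125) in the left crop, is just behind and above the lid's edge, which runs from (307,120) to (338,183). I'll lower it and pull forward.

```bash
python3 -m handwheel '[[[0,0,-20,0,0,0,-1],[0,0,-20,0,0,0,-1],[-8,1,0,0,0,0,-1],[-8,1,0,0,0,0,-1]]]'; python3 -m handwheel '[[[-8,1,0,0,0,0,-1],[-8,1,0,0,0,0,-1],[-8,1,0,0,0,0,-1]]]'; python3 -m handwheel '[[[-8,1,0,0,0,0,-1],[-8,1,0,0,0,0,-1],[-8,1,0,0,0,0,-1]]]'
```

```text
time_s: 19.5
eef_pos: [751.7, -72.3, 207.9]
ee_rot: [-0.01, 0.983, -0.057, 0.174]
force: [1.0, -0.6, 1.7]
grip_width: -0.002
grip_force: 0.8
time_s: 19.88
eef_pos: [727.5, -69.2, 206.6]
ee_rot: [-0.01, 0.983, -0.057, 0.174]
force: [0.9, -0.0, 0.8]
grip_width: -0.001
grip_force: 0.5
time_s: 20.25
eef_pos: [704.0, -66.5, 207.4]
ee_rot: [-0.01, 0.983, -0.057, 0.175]
force: [0.2, -0.8, 7.1]
grip_width: 0.001
grip_force: 0.7
```

```bash
python3 -m handwheel '[[[0,0,6,0,0,0,-1],[0,0,6,0,0,0,-1],[0,0,0,0,0,0,-1]]]'; python3 -m handwheel '[[[-8,1,0,0,0,0,-1],[-8,1,0,0,0,0,-1]]]'; python3 - <<'E'
from h import *
np.set_printoptions(precision=1,suppress=True)
a=save('side','s7'); p=sense()['eef_pos']
X=np.array([.993,-.118,0]);Y=np.array([.118,.993,0]);Z=np.array([0,0,1.]);c=np.array([596,-60,0])
# lid right side edge from hinge to free edge at several angles: brightness / compare with background
g=cv2.cvtColor(a['image'],cv2.COLOR_RGB2LAB).astype(float)
for th in range(50,125,10):
    q=[c+X*(70-r*np.cos(np.radians(th)))+Y*-95+Z*(113+r*np.sin(np.radians(th))) for r in (60,90,120,145)]
    u=proj(a,q); print(th,[tuple(a['image'][int(round(v)),int(round(w))]) for w,v in u])
E
```

```text
time_s: 20.62
eef_pos: [704.2, -66.4, 218.5]
ee_rot: [-0.01, 0.983, -0.057, 0.174]
force: [0.6, 0.3, 0.1]
grip_width: -0.001
grip_force: 0.0
time_s: 20.88
eef_pos: [687.4, -64.2, 217.8]
ee_rot: [-0.01, 0.983, -0.057, 0.173]
force: [0.2, -0.1, 0.3]
grip_width: -0.001
grip_force: 0.2
50 [(np.uint8(105), np.uint8(81), np.uint8(61)), (np.uint8(98), np.uint8(77), np.uint8(60)), (np.uint8(105), np.uint8(82), np.uint8(62)), (np.uint8(134), np.uint8(104), np.uint8(78))]
60 [(np.uint8(68), np.uint8(54), np.uint8(43)), (np.uint8(102), np.uint8(81), np.uint8(61)), (np.uint8(98), np.uint8(77), np.uint8(58)), (np.uint8(182), np.uint8(129), np.uint8(93))]
70 [(np.uint8(86), np.uint8(69), np.uint8(52)), (np.uint8(87), np.uint8(68), np.uint8(52)), (np.uint8(100), np.uint8(79), np.uint8(61)), (np.uint8(171), np.uint8(120), np.uint8(87))]
80 [(np.uint8(68), np.uint8(53), np.uint8(39)), (np.uint8(69), np.uint8(54), np.uint8(43)), (np.uint8(65), np.uint8(51), np.uint8(40)), (np.uint8(64), np.uint8(51), np.uint8(38))]
90 [(np.uint8(130), np.uint8(98), np.uint8(71)), (np.uint8(149), np.uint8(108), np.uint8(78)), (np.uint8(153), np.uint8(106), np.uint8(77)), (np.uint8(89), np.uint8(83), np.uint8(80))]
100 [(np.uint8(160), np.uint8(112), np.uint8(81)), (np.uint8(168), np.uint8(119), np.uint8(85)), (np.uint8(130), np.uint8(128), np.uint8(122)), (np.uint8(137), np.uint8(133), np.uint8(128))]
110 [(np.uint8(161), np.uint8(114), np.uint8(81)), (np.uint8(169), np.uint8(120), np.uint8(85)), (np.uint8(102), np.uint8(82), np.uint8(72)), (np.uint8(139), np.uint8(135), np.uint8(130))]
120 [(np.uint8(164), np.uint8(117), np.uint8(84)), (np.uint8(169), np.uint8(120), np.uint8(86)), (np.uint8(118), np.uint8(117), np.uint8(120)), (np.uint8(137), np.uint8(135), np.uint8(130))]
```

The lid stands at about 80° and is following. I'll continue pulling.

```bash
python3 -m handwheel '[[[-8,1,-1,0,0,0,-1],[-8,1,-1,0,0,0,-1],[-8,1,-2,0,0,0,-1],[-8,1,-1,0,0,0,-1],[-8,1,-2,0,0,0,-1]]]'; python3 -m handwheel '[[[-7,1,-3,0,0,0,-1],[-7,1,-3,0,0,0,-1],[-7,1,-3,0,0,0,-1]]]'; python3 -m handwheel '[[[-9,1,-5,0,2.5,0,-1],[-9,1,-5,0,2.5,0,-1],[-9,1,-6,0,2.5,0,-1],[-9,1,-6,0,2.5,0,-1]]]'
```

```text
time_s: 21.55
eef_pos: [647.5, -59.2, 211.1]
ee_rot: [-0.01, 0.983, -0.057, 0.173]
force: [0.6, -0.1, 0.2]
grip_width: -0.004
grip_force: 0.3
time_s: 21.92
eef_pos: [626.6, -56.3, 201.9]
ee_rot: [-0.01, 0.983, -0.057, 0.173]
force: [0.0, 0.3, 0.8]
grip_width: 0.001
grip_force: 0.3
time_s: 22.42
eef_pos: [590.4, -52.2, 179.8]
ee_rot: [-0.005, 0.995, -0.058, 0.086]
force: [0.2, 1.1, -0.4]
grip_width: 0.001
grip_force: 0.4
```

```bash
cat > lid.py <<'E'
from h import *
import sys
a=save('side',sys.argv[1]); X=np.array([.993,-.118,0]);Y=np.array([.118,.993,0]);Z=np.array([0,0,1.]);c=np.array([596,-60,0])
r0=np.load('pics/s6.npy',allow_pickle=True).item()['image'].astype(int)
for th in range(0,120,8):
    q=[c+X*(70-r*np.cos(np.radians(th)))+Y*-97+Z*(115+r*np.sin(np.radians(th))) for r in (60,90,120,145)]
    print(th,[(a['image'][int(round(v)),int(round(w))].tolist(),int(abs(a['image'][int(round(v)),int(round(w))].astype(int)-r0[int(round(v)),int(round(w))]).sum())) for w,v in proj(a,q)])
E
python3 lid.py s8
```

```text
0 [([164, 127, 95], 52), ([175, 137, 101], 40), ([164, 129, 98], 9), ([152, 107, 77], 5)]
8 [([129, 101, 75], 136), ([161, 125, 92], 36), ([149, 114, 86], 48), ([127, 87, 65], 58)]
16 [([102, 83, 63], 192), ([106, 83, 64], 153), ([161, 126, 94], 2), ([119, 94, 79], 33)]
24 [([98, 76, 57], 201), ([101, 79, 59], 159), ([107, 86, 66], 16), ([110, 86, 65], 3)]
32 [([100, 78, 59], 200), ([133, 128, 125], 261), ([112, 94, 80], 10), ([103, 80, 60], 13)]
40 [([103, 81, 61], 150), ([136, 131, 129], 2), ([102, 81, 62], 2), ([103, 83, 62], 157)]
48 [([141, 110, 82], 40), ([146, 113, 85], 105), ([146, 113, 84], 51), ([145, 112, 82], 43)]
56 [([153, 119, 88], 167), ([152, 120, 90], 122), ([151, 118, 88], 57), ([148, 116, 87], 19)]
64 [([155, 121, 91], 187), ([156, 123, 92], 109), ([154, 121, 91], 56), ([150, 117, 88], 43)]
72 [([154, 120, 89], 103), ([153, 119, 91], 63), ([148, 117, 88], 57), ([160, 117, 86], 21)]
80 [([163, 117, 85], 106), ([164, 119, 83], 100), ([163, 117, 82], 181), ([165, 118, 85], 51)]
88 [([167, 118, 85], 108), ([155, 110, 78], 74), ([154, 108, 79], 111), ([108, 81, 63], 60)]
96 [([162, 115, 82], 89), ([169, 119, 86], 109), ([108, 102, 97], 49), ([123, 120, 117], 98)]
104 [([159, 112, 81], 80), ([174, 123, 89], 115), ([129, 126, 121], 111), ([141, 138, 131], 156)]
112 [([162, 114, 82], 92), ([169, 118, 85], 99), ([112, 87, 72], 13), ([138, 134, 129], 129)]
```

The lid is at about 47°, as planned. I'll bring it down the rest of the way.

```bash
python3 -m handwheel '[[[-9,1,-5,0,2.5,0,-1],[-9,1,-5,0,2.5,0,-1],[-9,1,-6,0,2.5,0,-1],[-8,1,-6,0,2.5,0,-1]]]'; python3 -m handwheel '[[[-3,0,-7,0,0,0,-1],[-3,0,-7,0,0,0,-1],[-3,0,-7,0,0,0,-1],[-3,0,-7,0,0,0,-1],[-3,0,-7,0,0,0,-1]]]'; python3 lid.py s9 | head -5
```

```text
time_s: 22.98
eef_pos: [555.4, -48.2, 157.8]
ee_rot: [0.0, 0.998, -0.058, -0.001]
force: [-0.1, -0.3, 0.7]
grip_width: -0.0
grip_force: 0.4
time_s: 23.6
eef_pos: [540.9, -48.4, 122.8]
ee_rot: [0.0, 0.998, -0.058, 0.0]
force: [1.1, 0.8, 0.6]
grip_width: 0.002
grip_force: 0.4
0 [([107, 85, 65], 181), ([131, 104, 77], 141), ([104, 82, 62], 134), ([147, 104, 73], 7)]
8 [([102, 77, 60], 202), ([104, 82, 62], 166), ([101, 79, 61], 156), ([90, 65, 47], 135)]
16 [([162, 125, 94], 59), ([150, 117, 89], 50), ([171, 132, 100], 20), ([162, 125, 94], 56)]
24 [([186, 145, 109], 8), ([185, 143, 109], 39), ([178, 139, 103], 145), ([177, 138, 104], 157)]
32 [([183, 143, 107], 4), ([184, 142, 105], 216), ([183, 142, 106], 155), ([175, 136, 101], 156)]
```

```bash
python3 -m handwheel '[[[-4,-1,-6,0,0,0,-1],[-4,-1,-6,0,0,0,-1],[-4,-1,-5,0,0,0,-1],[0,-1,-5,0,0,0,-1]]]'; python3 -m handwheel '[[[0,0,-5,0,0,0,-1],[0,0,-4,0,0,0,-1],[0,0,-3,0,0,0,-1]]]'
```

```text
time_s: 24.15
eef_pos: [528.6, -52.3, 100.9]
ee_rot: [-0.0, 0.998, -0.058, -0.0]
force: [-0.1, 1.0, 0.7]
grip_width: 0.0
grip_force: 0.5
time_s: 24.52
eef_pos: [528.8, -52.4, 89.2]
ee_rot: [0.0, 0.998, -0.058, -0.0]
force: [-2.5, 0.1, 3.1]
grip_width: -0.001
grip_force: 1.5
```

```bash
python3 -m handwheel '[[[0,0,-2,0,0,0,-1],[0,0,-1,0,0,0,-1]]]'; python3 -m handwheel '[[[0,0,-1,0,0,0,-1],[0,0,-1,0,0,0,-1]]]'
```

```text
time_s: 24.78
eef_pos: [529.1, -52.3, 85.9]
ee_rot: [-0.0, 0.998, -0.058, -0.0]
force: [0.3, 0.2, 0.7]
grip_width: -0.001
grip_force: 0.0
time_s: 25.02
eef_pos: [529.2, -52.3, 85.4]
ee_rot: [0.0, 0.998, -0.058, 0.0]
force: [-8.0, 1.0, 18.6]
grip_width: 0.005
grip_force: 8.8
```

The force dropped at the snap and then rose at the stop. I'll lift away and check.

```bash
python3 -m handwheel '[[[0,0,10,0,0,0,-1],[0,0,40,0,0,0,-1],[-40,0,60,0,0,0,-1],[-60,0,20,0,0,0,-1],[-60,0,0,0,0,0,-1],[0,-60,0,0,0,0,-1],[0,-60,0,0,0,0,-1],[0,0,0,0,0,0,-1]]]'; python3 - <<'E'
from h import *
a=save('side','s10');b=save('top','t10')
i=np.hstack([cv2.resize(a['image'][130:370,230:430],(400,480)),cv2.resize(b['image'][100:280,205:405],(400,360))[:, :] if 0 else cv2.copyMakeBorder(cv2.resize(b['image'][110:260,200:500],(400,200)),0,280,0,0,0)])
cv2.imwrite('pics/v10.png',i[:,:,::-1])
E
python3 lid.py s11 | head -4
```

```text
time_s: 26.02
eef_pos: [374.7, -175.3, 206.0]
ee_rot: [0.0, 0.998, -0.061, 0.0]
force: [0.6, 0.5, -0.4]
grip_width: 0.003
grip_force: 0.0
0 [([170, 133, 98], 37), ([168, 130, 96], 59), ([160, 124, 92], 6), ([168, 131, 98], 66)]
8 [([189, 147, 109], 4), ([186, 145, 108], 25), ([189, 148, 110], 50), ([184, 142, 107], 96)]
16 [([182, 140, 103], 15), ([190, 147, 109], 40), ([185, 143, 106], 51), ([180, 139, 103], 97)]
24 [([190, 148, 110], 16), ([196, 153, 114], 65), ([189, 146, 109], 169), ([181, 142, 105], 166)]
```

View pics/v10.png

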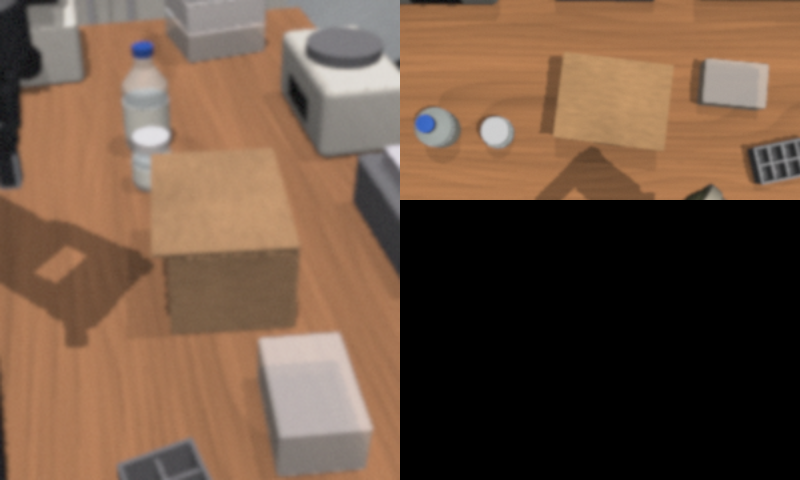

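The lid lies flat with its top from (150,150) to (298,250) in the side crop, and it is staying shut on its own. The bystanders have not moved and the robot is clear of the carton.

```bash
python3 -c "
from rig import *
print(finish_job())"
```

```text
the job is handed in; nothing more can be done
None
```

The carton is closed and the job is handed in: front wall upright, both side flaps flat, then the lid snapped shut and holding by itself, with the other things on the bench where they were; the front-wall push peaked at about 47 N wrist force when it met its stop, firmer than I intended.

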